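# Set the cheese portioning jig to its largest size and clamp it

## Task

Someone left a block of cheese behind the fence of the portioning jig. Lift the block off and set it down flat on the wooden board without dropping it, then slide the jig's size gauge by its grip all the way to the end stop, and then swing the clamp lever fully down onto its catch. Leave the cheese wedge, the cheese wheel, the bottle, the shaker and the knife standing and lying where they are.

Things in the scene. Friction and masses are not known exactly. Their poses are not given: they have to be found in the camera images.
- jig: Portioning jig, fixed left or right of centre: white plate 170 (x) x 340 (y) mm, top at z 20 mm; origin on the table under its centre; the gauge slides along its y. Jig frame, mm: rail at x 65; steel end stop x 43..87, y 68..90, top z 46; clamp socket block x 40..84, y 111..159, top z 66; catch under the shut lever x -17..7, y 122..148, top z 46. Yaw within 0.45 rad of the world's.
- gauge (a joint): Size gauge on the rail, m: 0 = smallest (centre at jig y -125 mm), grows towards jig +y, 0.17 = hard against the end stop (centre at y +45 mm). Starts at 0 to 0.04. Steel carriage 46 x 44 mm, top at z 46 mm, with the grip and a fence 6 mm thick in y over the plate, x -80..45 mm, top at z 71 mm. Friction 3 N plus 6 N per m/s; stays where left.
- gauge_grip (a point): Point in the gauge's black upright grip, on its centre line, 85 mm over the table. The grip is 48 (jig x) x 24 (jig y) mm and runs from 46 to 107 mm over the table, at x = 65 mm in the jig's frame. Axes as the jig's.
- clamp (a joint): Clamp lever, rad: 0 = shut (lying level on its catch, pointing to the jig's -x), 1.57 = upright, 1.95 = leaning fully back to +x. Starts at 1.1 to 1.8. It takes about 0.12 N m to move, and stays where it is left.
- clamp_hinge (a point): Middle of the lever's hinge pin, which runs along the jig's y: at x = 60, y = 135, z = 55 mm in the jig's frame. Axes as the jig's.
- clamp_paddle (a point): Middle of the lever's black paddle, 88 mm from the hinge. The paddle is 60 mm long (58 to 118 mm from the hinge), 24 mm wide along jig y, 16 mm thick; a steel bar 14 x 10 mm joins it to the hinge. Axes turn with the lever; shut, they are the jig's and its length lies along jig x.
- cheese: Rectangular block of cheese, 100 (its x) x 50 (its y) x 60 (z) mm, 0.2 to 0.4 kg; origin at the centre of its underside. It lies loose on the jig's plate between fence and end stop, x -40..-20 and y -15..30 mm in the jig's frame, turned up to 0.6 rad from it.
- board: Wooden board, fixed, 280 (its x) x 220 (its y) mm, 18 mm thick; origin at the table under its centre. A wedge stands somewhere on it, within 75 mm of its centre in its x and 45 mm in its y; there is room for the block on the side of the wedge that is then freer, +x or -x.
- wedge: Bystander: wedge of cheese 100 (x, point to -x) x 55 x 70 mm high, standing loose on the board, its length roughly along the board's y; origin at the centre of its underside.
- spray: Bystander: white bottle, 56 mm across, 160 mm tall, standing loose on the table just behind (+x of) the jig; origin at the centre of its underside.
- knife: Bystander: cheese knife lying loose on the table in front of the jig, 228 mm long along its x (black handle to -x, blade to +x), 34 mm wide, 18 mm high; origin at its middle, on the table.
- shaker: Bystander: steel shaker, 52 mm across, 100 mm tall, loose on the table behind (+x of) the clamp; origin at the centre of its underside.
- wheel: Bystander: small cheese wheel, 120 mm across, 60 mm high, loose on the table behind the board; origin at the centre of its underside.
Things that resemble listed ones, but are neither listed nor needed, are in the scene too. Leave any blue or pink look-alike of the cheese alone.

How it is judged (in metres and radians):
On the way, in this order (a step that is already met when the one before it is completed fails the run):
1. the block of cheese lies flat on the wooden board, let go, with the gauge not yet home (x of cheese in the frame of board between -0.135 and 0.135 m and y of cheese in the frame of board between -0.1 and 0.1 m and z of cheese in the frame of board between 0.012 and 0.024 m and angle between cheese's own z axis and vertical below 0.12 rad and linear speed of cheese below 0.03 m/s and contact force between the fingers and cheese below 0.1 N and value of joint gauge below 0.12 m), for 0.2 s.
2. the gauge is hard against its end stop while the clamp lever is still up (value of joint gauge above 0.166 m and value of joint clamp above 0.5 rad), for 0.2 s.
3. the clamp lever is shut with the gauge at its end stop (value of joint gauge above 0.166 m and value of joint clamp below 0.07 rad), for 0.2 s.
At the end, for the whole second after the job is handed in: The block of cheese lies flat on the wooden board at rest (its centre over the board, underside within 6 mm of the board's top, tilt under 0.12 rad), the gauge is within 4 mm of its end stop and the clamp lever within 0.07 rad of shut (all of step 3 and x of cheese in the frame of board between -0.135 and 0.135 m and y of cheese in the frame of board between -0.1 and 0.1 m and z of cheese in the frame of board between 0.012 and 0.024 m and angle between cheese's own z axis and vertical below 0.12 rad and linear speed of cheese below 0.03 m/s); the robot touches nothing.
It fails at once if the cheese wedge is shifted by more than 35 mm or tipped by more than 0.3 rad (distance of wedge from where it was at the start of the episode above 0.035 m or angle between wedge's own z axis and vertical above 0.3 rad).
It fails at once if the cheese wheel is shifted by more than 35 mm or tipped by more than 0.3 rad (distance of wheel from where it was at the start of the episode above 0.035 m or angle between wheel's own z axis and vertical above 0.3 rad).
It fails at once if the bottle or the shaker is shifted by more than 35 mm or tipped by more than 0.3 rad (distance of any of spray, shaker from where it was at the start of the episode above 0.035 m or angle between any of spray, shaker's own z axis and vertical above 0.3 rad).
It fails at once if the knife is shifted by more than 35 mm or tipped by more than 0.3 rad (distance of knife from where it was at the start of the episode above 0.035 m or angle between knife's own z axis and vertical above 0.3 rad).
It fails at once if the block of cheese is dropped (it falls free at over 0.5 m/s) (contact force between anything else and cheese below 0.05 N and linear speed of cheese above 0.5 m/s).
It also fails if it takes over 64 s, if anything falls off the work surface, if the arm or the gripper's body presses on something with over 40 N, if the wrist force passes 120 N, or if a joint passes its speed limit or range.

## Robot

A 6-joint arm with a two-finger parallel gripper is mounted at the origin on the work surface. World frame = base frame: x ahead of the robot, y to its left, z up, the work surface at z = 0. Lengths are in mm, angles in rad, forces in N, time in s.
With the tool pointing down it reaches from about 250 to 800 mm from the base axis. Payload 3.9 kg.
Tool frame: the origin (TCP) lies midway between the tips of the shut fingers; the grasp point (between the pads) lies 19 mm behind it (bot.grasp_offset is the distance from the TCP to the grasp point, in mm); z points along the fingers, x is the direction in which the jaws open and shut, and the axes are right-handed (so a half turn about z gives the same grasp; the last joint's range is limited). The gripper opens to 85 mm and grips with 20 to 120 N. Pads are 22 mm wide; open, the fingers measure 114 mm over their backs; the gripper's body (76 mm by 85 mm) begins 54 mm behind the grasp point. The pads swing forward as they close: fully open they stand 13 mm farther back than shut.
Start: joints at [-1.181, 0.26, -0.138, 1.173, 0, 1.571], TCP at [199.496, -485.609, 231.304] pointing down, gripper open.
Joint ranges: [-2.78, 2.78], [-0.83, 1.72], [-1.28, 1.37], [-1.9, 2.12], [-1.57, 1.48], [-3.14, 3.14]. Speed limits (rad/s): [2.57, 2.57, 3.14, 3.14, 3.14, 3.14].

## Interface

Orientations are given as a rotation vector (axis times angle).
In Python, from workcell import bot gives the robot as it stands. The module is installed in compiled form; this text tells all that it offers.
- The arm moves only by the tool play_rows, never from a script. Its argument "commands" is a list of rows, each an object with "gripper": the finger opening in cm, from 0 to 8.54; "linear": the shift along the tool's x, y, z in cm, a list of three; "spin": the turn about the tool's z in degrees. In form: [{"gripper": gripper, "linear": [dx, dy, dz], "spin": spin}, ...]. A call has 1 to 5 rows; each row is the pose to reach, as a shift and turn from the pose commanded when the call began, along the tool's axes at that moment; what a row does not reach only later rows make up. A row lasts 1/12 s, in which the tool goes at most 41.7 mm and 7.16 degrees, less where a joint would pass 70% of its speed; a pose out of reach is approached as far as the arm can. A call with a gripper value outside its range is refused whole. The fingers move at their own pace and stop on an object; "grip_force" is the grip in N (left out, the last holds). Time passes only in rows, so rows that repeat a pose let the fingers close. It gives the time, the measured TCP pose, the force and the opening at its end, in the units of the state.
- bot.state(): the state, without advancing time (a new reading comes with each control period).
- bot.camera(name): name is "side" or "top" or "wrist"; returns the picture (400x640x3 uint8, red, green, blue); there is no depth.
- bot.calibration(name): a dict with "fx", "fy", "cx", "cy" (pixels), "distortion" ([k1, k2, p1, p2, k3] as OpenCV has them; the pictures are not rectified), "origin" and "rotation" of the camera in the world. Camera axes: x right, y down, z forward; pixel columns grow to the right and rows downward; lengths in mm; the calibration is good to about 2 mm. A picture is of the moment at which its call begins: read the wrist's pose just before it. calibration takes no time and is no camera call; for the wrist camera it gives the pose at the moment of the call.
- bot.job_done(): hands the job in, once; it reports no verdict.
The state is a dict: "clock": time; "qpos": joint angles; "qvel": joint speeds; "tau": joint torques, N m; "eef_pos": TCP position; "tcp_rot": TCP orientation; "contact_force": force on the tool from outside, world axes, zero at the start; "wrist_torque": the same for the moment, N m; "grip_width": finger opening in mm.
Only numpy, scipy, OpenCV 4.12 (cv2) and the standard library are available. Lean on these libraries where they do the work, as an engineer would, in place of code of your own. Each camera call takes 0.05 s, during which the arm holds its last target. There are 200 camera calls.

## Working session

There is one attempt and no reset: what is moved stays moved. The work goes in short steps, Python scripts to look and compute and a tool call to move; the robot and the scene stay as the last step left them, time stands still between calls to the robot, and variables do not carry over. Pictures are saved under pics/ and viewed, about 8 in all and at most 12, crops included, and the job is handed in when it is done.

Besides the shell and the picture viewer there is one more tool, called after ">>>" as name(argument=value, ...) on one line, values as JSON. play_rows: Moves the arm, as the interface text tells. Its arguments: {"type":"object","properties":{"commands":{"type":"array","items":{"type":"object","properties":{"gripper":{"type":"number"},"linear":{"type":"array","items":{"type":"number"}},"spin":{"type":"number"}}}},"grip_force":{"type":"number"}},"required":["commands"]}

```bash
mkdir -p pics; cat > h.py <<'E'
import numpy as np, cv2
from workcell import bot
def cast(name,px,z,cal=None):
    c=cal or bot.calibration(name)
    K=np.array([[c['fx'],0,c['cx']],[0,c['fy'],c['cy']],[0,0,1.]])
    p=cv2.undistortPoints(np.array(px,float).reshape(-1,1,2),K,np.array(c['distortion'],float)).reshape(-1,2)
    d=np.c_[p,np.ones(len(p))]@np.array(c['rotation'],float).T
    o=np.array(c['origin'],float)
    return o+d*((z-o[2])/d[:,2])[:,None]
def proj(name,pts,cal=None):
    c=cal or bot.calibration(name)
    K=np.array([[c['fx'],0,c['cx']],[0,c['fy'],c['cy']],[0,0,1.]])
    R=np.array(c['rotation'],float)
    P=(np.array(pts,float).reshape(-1,3)-np.array(c['origin'],float))@R
    return cv2.projectPoints(P,np.zeros(3),np.zeros(3),K,np.array(c['distortion'],float))[0].reshape(-1,2)
def snap(name,fn):
    im=bot.camera(name); cv2.imwrite('pics/'+fn,im[:,:,::-1]); return im
E
python3 - <<'E'
from h import *
for n in('top','side'):
    snap(n,n+'0.png'); c=bot.calibration(n); print(n,c['origin'],np.round(c['rotation'],2).tolist(),c['fx'])
print(bot.state())
E
```

```text
top [ 347.84462356  -56.50903594 1042.36233167] [-2.11, 2.17, -0.13] 365.7916975923364
side [ -162.41138836 -1265.4203546    969.51663358] [-2.08, 0.52, -0.3] 501.18241576697875
{'clock': 0.1, 'qpos': array([-1.18102001e+00,  2.60581318e-01, -1.39264246e-01,  1.17268517e+00,
       -4.48344847e-05,  1.57078129e+00]), 'qvel': array([-6.23705995e-05, -1.71254690e-03,  2.92521257e-03,  1.98045417e-03,
        4.33785490e-04,  1.56861236e-04]), 'tau': array([ 7.54012626e-05, -4.06509089e+01,  2.54526561e+01,  1.00911627e-02,
        9.24463620e-05, -7.12854160e-06]), 'eef_pos': array([ 199.24186202, -485.05492616,  230.55838532]), 'tcp_rot': array([-2.60882663e+00,  1.74865375e+00,  2.30155599e-03]), 'contact_force': array([ 0.43374576, -0.63691389,  0.17394561]), 'wrist_torque': array([-0.02751033, -0.04201533,  0.02552779]), 'grip_width': 85.4050683772399}
```

View pics/top0.png

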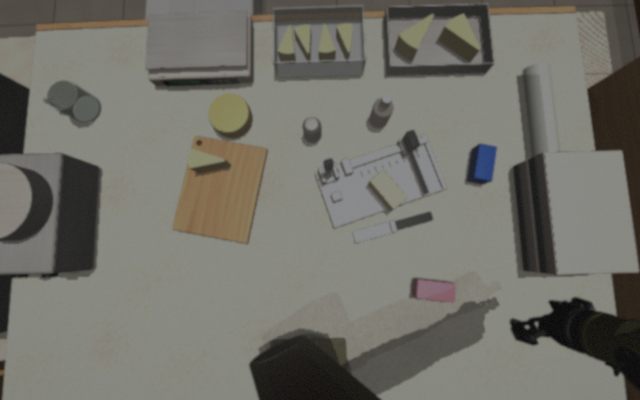

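View pics/side0.png

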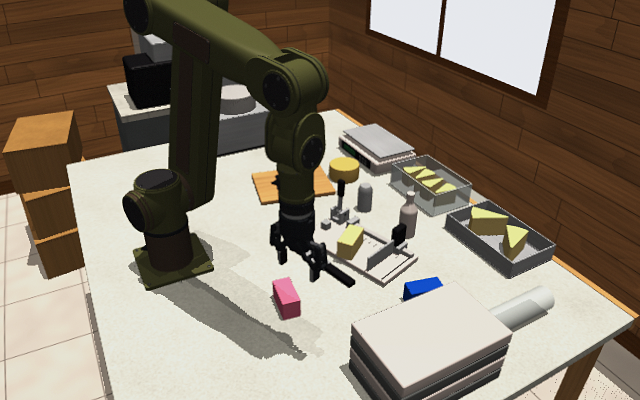

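The top view shows the board around (220,190) with the wedge at (207,159). The jig is around (380,180), its gauge to the right with the grip at (412,140), and the clamp lever upright at (328,168). The cheese is at (387,188) and the knife at (393,228).

```bash
sed -i "s/np.array(c\['rotation'\],float)/cv2.Rodrigues(np.array(c['rotation'],float))[0]/" h.py
python3 - <<'E'
from h import *
im=cv2.imread('pics/top0.png')
cv2.imwrite('pics/topcrop.png',cv2.resize(im[95:255,165:455],None,fx=2.75,fy=2.75,interpolation=cv2.INTER_CUBIC))
hsv=cv2.cvtColor(im,cv2.COLOR_BGR2HSV)
m=cv2.inRange(hsv,(20,60,80),(35,255,255))
cs,_=cv2.findContours(m,0,2)
for c in cs:
    if cv2.contourArea(c)>150:
        r=cv2.minAreaRect(c);print('y',np.round(r,1) if 0 else r, cv2.contourArea(c))
m=cv2.inRange(hsv,(8,70,80),(19,255,255))
cs,_=cv2.findContours(m,0,2)
for c in cs:
    if cv2.contourArea(c)>1000:
        r=cv2.minAreaRect(c);print('o',r); print(np.round(cast('top',cv2.boxPoints(r),18)).tolist())
E
```

```text
y ((228.00003051757812, 113.00000762939453), (38.18376159667969, 39.59797668457031), 45.0) 1190.0
o ((219.56370544433594, 188.77108764648438), (76.06512451171875, 97.79378509521484), 11.9761323928833)
[[409.0, 376.0, 18.0], [687.0, 325.0, 18.0], [633.0, 107.0, 18.0], [360.0, 164.0, 18.0]]
```

View pics/topcrop.png

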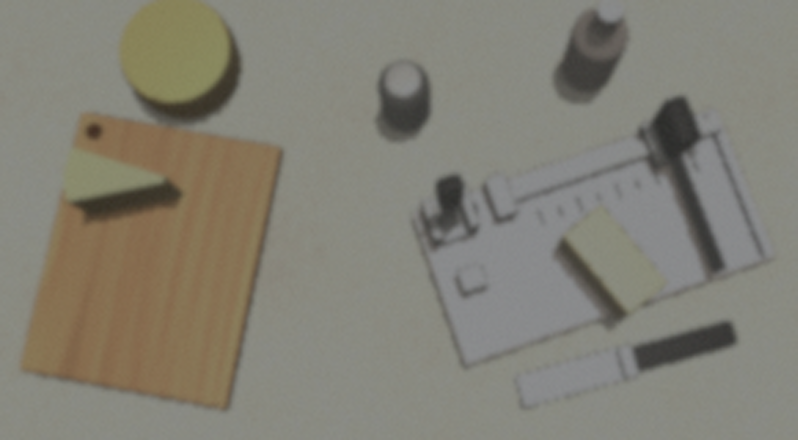

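```bash
python3 - <<'E'
from h import *
def C(l,z): return cast('top',[(x/2.75+165-.3,y/2.75+95-.3) for x,y in l],z)[:,:2]
j=C([(466,367),(770,260),(715,112),(415,215)],20);b=C([(82,112),(281,149),(227,409),(22,370)],18);c=C([(601,205),(565,240),(628,312),(666,283)],80)
for n,q in(('jig',j),('board',b),('cheese',c)):
    print(n,q.round().tolist(),q.mean(0).round(1),[round(float(np.hypot(*(q[i]-q[(i+1)%4]))),0) for i in range(4)],[round(float(np.degrees(np.arctan2(*(q[(i+1)%4]-q[i])[::-1]))),1) for i in range(4)])
print('grip top',C([(678,104)],107)); print('wedge',C([(68,150),(65,200),(168,181)],88))
print('lever tip',C([(450,180)],150)); print('knife',C([(519,391),(735,332)],15)); print('bottle,shaker', C([(610,12)],160),C([(404,78)],100))
E
```

```text
jig [[399.0, -81.0], [501.0, -395.0], [659.0, -349.0], [558.0, -33.0]] [ 529.2 -214.6] [331.0, 165.0, 333.0, 165.0] [-72.1, 16.2, 107.8, -163.1]
board [[679.0, 319.0], [633.0, 107.0], [363.0, 163.0], [407.0, 374.0]] [520.5 240.5] [217.0, 275.0, 216.0, 278.0] [-102.4, 168.3, 78.1, -11.5]
cheese [[550.0, -215.0], [517.0, -179.0], [445.0, -236.0], [472.0, -274.0]] [ 496.  -226.1] [50.0, 92.0, 47.0, 98.0] [132.7, -141.4, -54.5, 36.9]
grip top [[ 641.50432264 -289.54251607]]
wedge [[618.35565274 305.98098342]
 [568.10686091 307.54595486]
 [584.19383943 206.39553309]]
lever tip [[562.46575233 -68.17714595]]
knife [[ 374.00527075 -133.91802083]
 [ 428.28174718 -356.18095092]]
bottle,shaker [[ 714.13377182 -219.33691688]] [[677.54349053 -26.80831999]]
```

>>> play_rows(commands=[{"gripper": 8.5, "linear": [-1.2, -3.7, -0.3], "spin": 0}, {"gripper": 8.5, "linear": [-2.5, -7.4, -0.6], "spin": 0}, {"gripper": 8.5, "linear": [-3.8, -11.2, -0.9], "spin": 0}, {"gripper": 8.5, "linear": [-5.0, -14.9, -1.2], "spin": 0}, {"gripper": 8.5, "linear": [-6.3, -18.6, -1.5], "spin": 0}], grip_force=40)

```text
clock: 0.52
eef_pos: [348.4, -355.2, 246.1]
tcp_rot: [-2.609, 1.75, 0.001]
contact_force: [0.6, -0.3, 0.0]
grip_width: 85.1
```

>>> play_rows(commands=[{"gripper": 8.5, "linear": [-1.2, -3.7, -0.3], "spin": 0}, {"gripper": 8.5, "linear": [-2.5, -7.4, -0.6], "spin": 0}, {"gripper": 8.5, "linear": [-3.8, -11.2, -0.9], "spin": 0}, {"gripper": 8.5, "linear": [-5.0, -14.9, -1.2], "spin": 0}, {"gripper": 8.5, "linear": [-6.3, -18.6, -1.5], "spin": 0}])

```text
clock: 0.93
eef_pos: [496.7, -226.0, 261.1]
tcp_rot: [2.61, -1.749, -0.001]
contact_force: [0.7, -0.1, -0.8]
grip_width: 85.1
```

>>> play_rows(commands=[{"gripper": 8.5, "linear": [0, 0, 0], "spin": -5}, {"gripper": 8.5, "linear": [0, 0, 0], "spin": -10}, {"gripper": 8.5, "linear": [0, 0, 0], "spin": -15}, {"gripper": 8.5, "linear": [0, 0, 0], "spin": -15}, {"gripper": 8.5, "linear": [0, 0, 0], "spin": -15}])

```text
clock: 1.35
eef_pos: [495.5, -227.5, 260.9]
tcp_rot: [2.814, -1.396, -0.001]
contact_force: [0.6, 0.3, -0.4]
grip_width: 85.0
```

```bash
python3 - <<'E'
from h import *
import pickle
c=bot.calibration('wrist');pickle.dump(c,open('w1.pkl','wb'))
snap('wrist','w1.png')
R=cv2.Rodrigues(bot.state()['tcp_rot'])[0];print(R.round(3).tolist(),bot.state()['eef_pos'],c['origin'])
E
```

```text
[[0.605, -0.796, -0.001], [-0.796, -0.605, 0.0], [-0.001, 0.0, -1.0]] [ 495.43747238 -227.64409232  260.96628684] [ 551.84512062 -184.17331955  403.21285692]
```

View pics/w1.png

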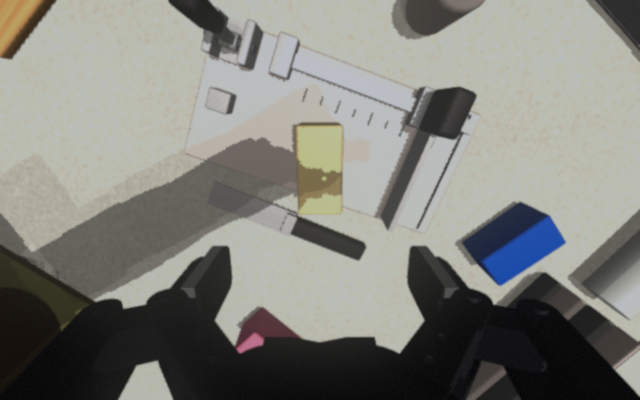

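The wrist view shows the cheese top face with corners (297,126), (342,125), (342,214) and (298,215), aligned with the jaws. The plate corners are (185,153), (425,233) and (480,112). The clamp lever leans nearly upright at the upper left.

```bash
python3 - <<'E'
from h import *
import pickle
c=pickle.load(open('w1.pkl','rb'))
q=cast('wrist',[(297,126),(342,125),(342,214),(298,215)],80,c)[:,:2];print(q.round(1).tolist(),q.mean(0))
e=q[0]-q[3];print(np.degrees(np.arctan2(e[1],e[0])))
d=q.mean(0)-bot.state()['eef_pos'][:2]
R=cv2.Rodrigues(bot.state()['tcp_rot'])[0];print('tool shift',d@R[:2,:2])
p=cast('wrist',[(185,153),(425,233),(480,112)],20,c)[:,:2]
print(p.round(1).tolist(),'centre',(p[0]+p[2])/2); e=p[0]-p[1];print(np.hypot(*e),np.degrees(np.arctan2(e[1],e[0]))-90)
E
```

```text
[[521.4, -177.9], [550.6, -214.7], [473.3, -276.0], [442.2, -237.0]] [ 496.86484702 -226.39341046]
36.72172995065497
tool shift [-0.13289445 -1.89313026]
[[402.3, -82.4], [506.1, -401.4], [666.3, -345.7]] centre [ 534.27641367 -214.06250014]
335.412869317714 18.035784564934644
```

>>> play_rows(commands=[{"gripper": 8.5, "linear": [0, -0.2, 3.5], "spin": 0}, {"gripper": 8.5, "linear": [0, -0.2, 7], "spin": 0}, {"gripper": 8.5, "linear": [0, -0.2, 10.5], "spin": 0}, {"gripper": 8.5, "linear": [0, -0.2, 13.5], "spin": 0}, {"gripper": 8.5, "linear": [0, -0.2, 16], "spin": 0}])

```text
clock: 1.82
eef_pos: [495.9, -226.3, 99.0]
tcp_rot: [2.814, -1.397, -0.003]
contact_force: [-0.1, 0.2, -0.2]
grip_width: 84.7
```

>>> play_rows(commands=[{"gripper": 8.5, "linear": [0, 0, 2], "spin": 0}, {"gripper": 8.5, "linear": [0, 0, 4], "spin": 0}, {"gripper": 8.5, "linear": [0, 0, 5.5], "spin": 0}, {"gripper": 8.5, "linear": [0, 0, 6.5], "spin": 0}, {"gripper": 8.5, "linear": [0, 0, 6.5], "spin": 0}])

```text
clock: 2.23
eef_pos: [495.4, -226.0, 34.2]
tcp_rot: [2.814, -1.396, -0.007]
contact_force: [0.3, -1.0, 0.5]
grip_width: 84.5
```

>>> play_rows(commands=[{"gripper": 6.5, "linear": [0, 0, 0], "spin": 0}, {"gripper": 5.5, "linear": [0, 0, 0], "spin": 0}, {"gripper": 4.0, "linear": [0, 0, 0], "spin": 0}, {"gripper": 4.0, "linear": [0, 0, 0], "spin": 0}, {"gripper": 4.0, "linear": [0, 0, 0], "spin": 0}], grip_force=40)

```text
clock: 2.65
eef_pos: [498.3, -226.9, 37.7]
tcp_rot: [-2.815, 1.394, -0.004]
contact_force: [-0.8, -0.1, 6.1]
grip_width: 49.5
```

>>> play_rows(commands=[{"gripper": 4.0, "linear": [0, 0, 0], "spin": 0}, {"gripper": 4.0, "linear": [0, 0, 0], "spin": 0}, {"gripper": 4.0, "linear": [0, 0, -0.5], "spin": 0}, {"gripper": 4.0, "linear": [0, 0, -1.5], "spin": 0}, {"gripper": 4.0, "linear": [0, 0, -2.5], "spin": 0}])

```text
clock: 3.07
eef_pos: [496.6, -226.2, 61.6]
tcp_rot: [2.815, -1.394, -0.003]
contact_force: [-0.5, 0.3, -2.8]
grip_width: 49.9
```

>>> play_rows(commands=[{"gripper": 4.0, "linear": [0, 0, -2.5], "spin": 0}, {"gripper": 4.0, "linear": [0, 0, -5.5], "spin": 0}, {"gripper": 4.0, "linear": [0, 0, -8.5], "spin": 0}, {"gripper": 4.0, "linear": [0, 0, -11.5], "spin": 0}, {"gripper": 4.0, "linear": [0, 0, -14.5], "spin": 0}])

```text
clock: 3.48
eef_pos: [496.9, -226.3, 208.5]
tcp_rot: [2.816, -1.394, 0.0]
contact_force: [0.3, -0.7, -2.1]
grip_width: 49.6
```

>>> play_rows(commands=[{"gripper": 4.0, "linear": [-1, -0.6, 0], "spin": 0}, {"gripper": 4.0, "linear": [-3, -1.8, 0], "spin": 0}, {"gripper": 4.0, "linear": [-5.4, -3.2, 0], "spin": 0}, {"gripper": 4.0, "linear": [-7.9, -4.65, 0], "spin": 0}, {"gripper": 4.0, "linear": [-10.4, -6.1, 0], "spin": 0}])

```text
clock: 3.9
eef_pos: [481.7, -105.4, 206.1]
tcp_rot: [-2.815, 1.395, 0.001]
contact_force: [1.2, -0.3, -3.0]
grip_width: 49.5
```

>>> play_rows(commands=[{"gripper": 4.0, "linear": [-2.5, -1.5, 0], "spin": 0}, {"gripper": 4.0, "linear": [-5, -3, 0], "spin": 0}, {"gripper": 4.0, "linear": [-7.5, -4.4, 0], "spin": 0}, {"gripper": 4.0, "linear": [-10, -5.9, 0], "spin": 0}, {"gripper": 4.0, "linear": [-12.5, -7.4, 0], "spin": 0}])

```text
clock: 4.32
eef_pos: [464.5, 39.0, 206.2]
tcp_rot: [2.815, -1.393, -0.001]
contact_force: [0.4, 0.3, -2.1]
grip_width: 49.5
```

>>> play_rows(commands=[{"gripper": 4.0, "linear": [-2.5, -1.5, 0], "spin": 0}, {"gripper": 4.0, "linear": [-5, -3, 0], "spin": 0}, {"gripper": 4.0, "linear": [-7.5, -4.4, 0], "spin": 0}, {"gripper": 4.0, "linear": [-10, -5.9, 0], "spin": 0}, {"gripper": 4.0, "linear": [-12.5, -7.4, 0], "spin": 0}])

```text
clock: 4.73
eef_pos: [447.5, 183.1, 206.2]
tcp_rot: [2.815, -1.393, -0.001]
contact_force: [0.6, -0.6, -3.0]
grip_width: 49.4
```

>>> play_rows(commands=[{"gripper": 4.0, "linear": [-2.2, -1.3, 0], "spin": 0}, {"gripper": 4.0, "linear": [-4, -2.4, 0], "spin": -4}, {"gripper": 4.0, "linear": [-5.3, -3.1, 0], "spin": -9}, {"gripper": 4.0, "linear": [-6.2, -3.6, 0], "spin": -15}, {"gripper": 4.0, "linear": [-6.3, -3.7, 0], "spin": -20}])

```text
clock: 5.15
eef_pos: [438.9, 256.2, 206.0]
tcp_rot: [-3.018, 0.872, 0.002]
contact_force: [-0.1, 0.4, -2.3]
grip_width: 49.6
```

>>> play_rows(commands=[{"gripper": 4.0, "linear": [0, 0, 0], "spin": -5}, {"gripper": 4.0, "linear": [0, 0, 0], "spin": -11}, {"gripper": 4.0, "linear": [0, 0, 0], "spin": -16}, {"gripper": 4.0, "linear": [0, 0, 0], "spin": -20}, {"gripper": 4.0, "linear": [0, 0, 0], "spin": -20}])

```text
clock: 5.57
eef_pos: [439.2, 254.2, 206.0]
tcp_rot: [3.122, -0.344, -0.001]
contact_force: [-0.2, 0.2, -2.8]
grip_width: 49.7
```

```bash
python3 - <<'E'
from h import *
a=snap('top','t2.png');b=snap('side','s2.png')
cv2.imwrite('pics/pair2.png',np.vstack([cv2.resize(a[80:260,150:450],(800,300)[:1]+(300,) if 0 else (500,300)),cv2.resize(b[130:280,210:460],(500,300))])[:,:,::-1])
s=bot.state();print(cv2.Rodrigues(s['tcp_rot'])[0].round(3).tolist(),s['eef_pos'],s['qpos'],s['contact_force'],s['grip_width'])
E
```

```text
[[0.975, -0.221, -0.001], [-0.221, -0.975, -0.0], [-0.001, 0.0, -1.0]] [439.42757934 254.16412595 206.14862011] [ 5.24348495e-01  2.43317886e-01 -2.28069084e-01  1.10009452e+00
  5.68484862e-05  2.31787071e+00] [ 0.78599329  0.86612119 -2.79426786] 49.78027546714864
```

View pics/pair2.png

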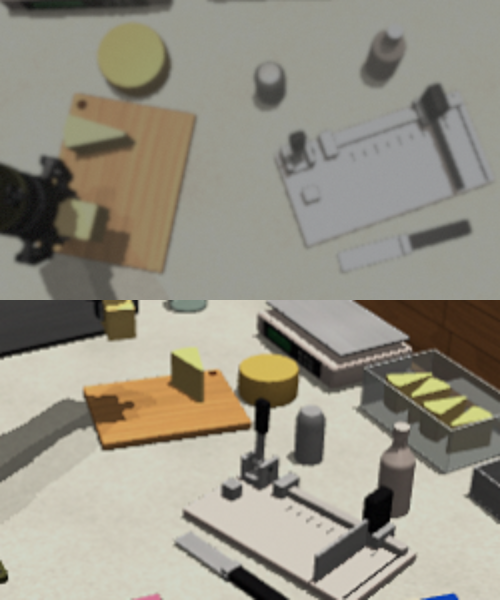

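The cheese is held over the board's free side, well clear of the wedge, and the lever stands near upright. I'm lowering it now.

>>> play_rows(commands=[{"gripper": 4.0, "linear": [0, 0, 2], "spin": 0}, {"gripper": 4.0, "linear": [0, 0, 5], "spin": 0}, {"gripper": 4.0, "linear": [0, 0, 8], "spin": 0}, {"gripper": 4.0, "linear": [0, 0, 10.5], "spin": 0}, {"gripper": 4.0, "linear": [0, 0, 12.5], "spin": 0}])

```text
clock: 6.08
eef_pos: [438.8, 253.6, 79.3]
tcp_rot: [3.121, -0.349, -0.003]
contact_force: [-0.6, 0.2, -1.9]
grip_width: 49.5
```

>>> play_rows(commands=[{"gripper": 4.0, "linear": [0, 0, 1.5], "spin": 0}, {"gripper": 4.0, "linear": [0, 0, 2.7], "spin": 0}, {"gripper": 4.0, "linear": [0, 0, 3.5], "spin": 0}, {"gripper": 4.0, "linear": [0, 0, 4.0], "spin": 0}, {"gripper": 4.0, "linear": [0, 0, 4.0], "spin": 0}])

```text
clock: 6.5
eef_pos: [439.5, 254.0, 40.6]
tcp_rot: [3.121, -0.347, -0.002]
contact_force: [-0.2, 0.8, -2.7]
grip_width: 49.5
```

>>> play_rows(commands=[{"gripper": 4.0, "linear": [0, 0, 0.1], "spin": 0}, {"gripper": 4.0, "linear": [0, 0, 0.2], "spin": 0}, {"gripper": 4.0, "linear": [0, 0, 0.2], "spin": 0}, {"gripper": 4.0, "linear": [0, 0, 0.2], "spin": 0}])

```text
clock: 6.83
eef_pos: [440.5, 254.5, 39.9]
tcp_rot: [-3.122, 0.347, -0.002]
contact_force: [-0.2, -0.3, -2.1]
grip_width: 49.7
```

>>> play_rows(commands=[{"gripper": 4.0, "linear": [0, 0, 0.1], "spin": 0}, {"gripper": 4.0, "linear": [0, 0, 0.2], "spin": 0}, {"gripper": 4.0, "linear": [0, 0, 0.2], "spin": 0}])

```text
clock: 7.08
eef_pos: [440.0, 254.2, 37.3]
tcp_rot: [3.122, -0.347, -0.0]
contact_force: [0.2, -0.3, -3.8]
grip_width: 49.3
```

>>> play_rows(commands=[{"gripper": 4.0, "linear": [0, 0, 0.1], "spin": 0}, {"gripper": 4.0, "linear": [0, 0, 0.1], "spin": 0}])

```text
clock: 7.25
eef_pos: [439.9, 254.2, 36.1]
tcp_rot: [3.122, -0.346, -0.0]
contact_force: [0.7, 0.3, -3.1]
grip_width: 49.2
```

>>> play_rows(commands=[{"gripper": 4.0, "linear": [0, 0, 0.1], "spin": 0}, {"gripper": 4.0, "linear": [0, 0, 0.1], "spin": 0}])

```text
clock: 7.42
eef_pos: [440.0, 254.2, 35.7]
tcp_rot: [-3.122, 0.347, -0.0]
contact_force: [-1.9, -0.8, 2.6]
grip_width: 49.4
```

Contact with the board shows as the force going to +2.6 N. I'm opening the jaws gently, then retreating.

>>> play_rows(commands=[{"gripper": 5.2, "linear": [0, 0, 0], "spin": 0}, {"gripper": 6.0, "linear": [0, 0, 0], "spin": 0}, {"gripper": 8.0, "linear": [0, 0, 0], "spin": 0}, {"gripper": 8.5, "linear": [0, 0, 0], "spin": 0}, {"gripper": 8.5, "linear": [0, 0, 0], "spin": 0}])

```text
clock: 7.83
eef_pos: [440.2, 254.4, 35.3]
tcp_rot: [-3.122, 0.347, -0.0]
contact_force: [-0.3, 0.8, -0.5]
grip_width: 85.1
```

>>> play_rows(commands=[{"gripper": 8.5, "linear": [0, 0, 0], "spin": 0}, {"gripper": 8.5, "linear": [0, 0, -1.5], "spin": 0}, {"gripper": 8.5, "linear": [0, 0, -4], "spin": 0}, {"gripper": 8.5, "linear": [0, 0, -7.5], "spin": 0}, {"gripper": 8.5, "linear": [0, 0, -11], "spin": 0}])

```text
clock: 8.25
eef_pos: [439.0, 253.7, 145.7]
tcp_rot: [3.121, -0.346, -0.003]
contact_force: [0.1, 1.0, 0.0]
grip_width: 84.8
```

>>> play_rows(commands=[{"gripper": 8.5, "linear": [0, 0, -3.5], "spin": 0}, {"gripper": 8.5, "linear": [0, 0, -7], "spin": 0}, {"gripper": 8.5, "linear": [0, 0, -10], "spin": 0}, {"gripper": 8.5, "linear": [0, 0, -13], "spin": 0}, {"gripper": 8.5, "linear": [0, 0, -15], "spin": 0}])

```text
clock: 8.67
eef_pos: [440.7, 254.6, 298.6]
tcp_rot: [-3.12, 0.346, -0.005]
contact_force: [0.5, 0.1, 0.5]
grip_width: 84.9
```

```bash
python3 - <<'E'
from h import *
a=snap('top','t3.png');b=snap('side','s3.png')
for n,im,z in(('top',a,78),):
    hsv=cv2.cvtColor(im,cv2.COLOR_RGB2HSV); m=cv2.inRange(hsv,(22,40,70),(36,255,255)); m[:130]=0
    for c in cv2.findContours(m,0,2)[0]:
        if cv2.contourArea(c)>100: r=cv2.minAreaRect(c);print(r,cast('top',[r[0]],z))
s=bot.state();R=cv2.Rodrigues(s['tcp_rot'])[0];print(R.round(3).tolist(),s['eef_pos'],s['contact_force'])
# jig estimate
th=np.radians(17.8);o=np.array([532,-214.5]);J=np.array([[np.cos(th),-np.sin(th)],[np.sin(th),np.cos(th)]])
for n,p in(('grip@g=.02',(65,-105)),('hinge',(60,135)),('tip1.5',(50,135))): print(n,o+J@p)
E
```

```text
((308.0, 366.5), (55.0, 76.0), 90.0) [[51.84352805 -3.8402072  78.        ]]
((45.5, 313.0), (91.0, 172.0), 0.0) [[193.19071377 679.49236285  78.        ]]
((214.02943420410156, 216.3823699951172), (28.861740112304688, 19.160314559936523), 14.03624439239502) [[435.39348094 238.73273832  78.        ]]
((205.09750366210938, 162.6797637939453), (37.058692932128906, 20.12539291381836), 19.536653518676758) [[582.29028438 265.69845867  78.        ]]
[[0.976, -0.219, 0.007], [-0.219, -0.976, 0.004], [0.006, -0.005, -1.0]] [441.90421763 255.36409652 299.3071441 ] [ 0.25312333  0.1383102  -0.41340215]
grip@g=.02 [ 625.98641755 -294.60339142]
hinge [547.85889739 -67.62081368]
tip1.5 [538.33760347 -70.67776673]
```

>>> play_rows(commands=[{"gripper": 8.5, "linear": [1.5, 2.5, 0], "spin": 0}, {"gripper": 8.5, "linear": [3, 5, 0], "spin": 0}, {"gripper": 8.5, "linear": [4.5, 7.5, 0], "spin": 0}, {"gripper": 8.5, "linear": [6, 10, 0], "spin": 0}, {"gripper": 8.5, "linear": [7.5, 12.4, 0], "spin": 0}])

```text
clock: 9.18
eef_pos: [485.5, 115.4, 294.0]
tcp_rot: [3.122, -0.346, -0.003]
contact_force: [0.7, 0.1, -0.1]
grip_width: 84.8
```

>>> play_rows(commands=[{"gripper": 8.5, "linear": [1.5, 2.5, 0], "spin": 0}, {"gripper": 8.5, "linear": [3, 5, 0], "spin": 0}, {"gripper": 8.5, "linear": [4.5, 7.5, 0], "spin": 0}, {"gripper": 8.5, "linear": [6, 10, 0], "spin": 0}, {"gripper": 8.5, "linear": [7.5, 12.4, 0], "spin": 0}])

```text
clock: 9.6
eef_pos: [531.5, -22.1, 293.9]
tcp_rot: [3.122, -0.347, -0.004]
contact_force: [-0.2, -0.1, 0.1]
grip_width: 85.0
```

>>> play_rows(commands=[{"gripper": 8.5, "linear": [1.5, 2.5, 0], "spin": 0}, {"gripper": 8.5, "linear": [3, 5, 0], "spin": 0}, {"gripper": 8.5, "linear": [4.5, 7.5, 0], "spin": 0}, {"gripper": 8.5, "linear": [6, 10, 0], "spin": 0}, {"gripper": 8.5, "linear": [7.5, 12.4, 0], "spin": 0}])

```text
clock: 10.02
eef_pos: [577.6, -159.5, 293.7]
tcp_rot: [-3.122, 0.347, 0.004]
contact_force: [0.1, -0.5, -0.8]
grip_width: 84.8
```

>>> play_rows(commands=[{"gripper": 8.5, "linear": [1.5, 2.5, 1], "spin": 0}, {"gripper": 8.5, "linear": [3, 5, 2], "spin": 0}, {"gripper": 8.5, "linear": [4.5, 7.5, 3], "spin": 0}, {"gripper": 8.5, "linear": [6, 10, 4], "spin": 0}, {"gripper": 8.5, "linear": [7.5, 12.4, 5], "spin": 0}])

```text
clock: 10.43
eef_pos: [623.6, -296.8, 243.0]
tcp_rot: [-3.122, 0.347, 0.004]
contact_force: [1.1, 0.5, 0.8]
grip_width: 84.7
```

>>> play_rows(commands=[{"gripper": 8.5, "linear": [0, 0, 0], "spin": 7}, {"gripper": 8.5, "linear": [0, 0, 0], "spin": 14}, {"gripper": 8.5, "linear": [0, 0, 0], "spin": 20}, {"gripper": 8.5, "linear": [0, 0, 0], "spin": 26}, {"gripper": 8.5, "linear": [0, 0, 0], "spin": 32}])

```text
clock: 10.85
eef_pos: [623.3, -295.4, 243.3]
tcp_rot: [-2.902, 1.202, 0.005]
contact_force: [-0.6, -0.6, -0.1]
grip_width: 84.9
```

>>> play_rows(commands=[{"gripper": 8.5, "linear": [0, 0, 0], "spin": 7}, {"gripper": 8.5, "linear": [0, 0, 0], "spin": 14}, {"gripper": 8.5, "linear": [0, 0, 0], "spin": 21}, {"gripper": 8.5, "linear": [0, 0, 0], "spin": 28}, {"gripper": 8.5, "linear": [0, 0, 0], "spin": 28}])

```text
clock: 11.27
eef_pos: [623.4, -295.1, 243.5]
tcp_rot: [2.529, -1.863, -0.004]
contact_force: [-0.0, 0.5, -0.8]
grip_width: 84.6
```

```bash
python3 - <<'E'
from h import *
import pickle
c=bot.calibration('wrist');pickle.dump(c,open('w2.pkl','wb'))
snap('wrist','w2.png')
s=bot.state();R=cv2.Rodrigues(s['tcp_rot'])[0];print(R.round(3).tolist(),s['eef_pos'],s['qpos'])
E
```

```text
[[0.3, -0.954, -0.002], [-0.954, -0.3, 0.001], [-0.002, 0.002, -1.0]] [ 623.41263872 -295.20299691  243.75035236] [-4.42233646e-01  5.58288255e-01  3.66086189e-01  1.38095681e+00
 -2.69872243e-05  2.39432602e+00]
```

View pics/w2.png

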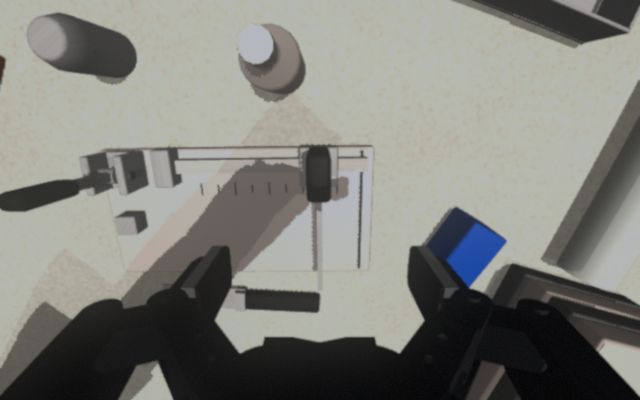

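The wrist view shows the grip's top face centred at about (319,174), and the jaws squared to the jig. The plate corners are (373,146), (368,269) and (125,271).

```bash
python3 - <<'E'
from h import *
import pickle
c=pickle.load(open('w2.pkl','rb'))
g=cast('wrist',[(319,150),(319,200),(319,175)],107,c)[:,:2];print(g.round(1).tolist())
p=cast('wrist',[(373,146),(368,269),(125,271)],20,c)[:,:2];o=(p[0]+p[2])/2
e=p[2]-p[1];print(p.round(1).tolist(),o,np.hypot(*e),np.degrees(np.arctan2(e[1],e[0]))-90)
s=bot.state();R=cv2.Rodrigues(s['tcp_rot'])[0]
print('tool shift',(g[2]-s['eef_pos'][:2])@R[:2,:2]); th=np.radians(17.6);J=np.array([[np.cos(th),-np.sin(th)],[np.sin(th),np.cos(th)]])
print('grip in jig',(g-o)@J)
# lever: pixels of paddle ends
print('lever tip z165, z140 in jig',(cast('wrist',[(5,197)],165,c)[0,:2]-o)@J,'mid',(cast('wrist',[(78,187)],110,c)[0,:2]-o)@J)
E
```

```text
[[653.3, -285.4], [607.2, -299.7], [630.8, -292.4]]
[[665.3, -349.5], [506.6, -400.6], [402.6, -81.6]] [ 533.92665146 -215.534965  ] 335.56528335716325 18.069659885350475
tool shift [-0.48462929 -7.87813706]
grip in jig [[  92.62704979 -102.67989246]
 [  44.40761063 -102.37068152]
 [  69.08716367 -102.52897295]]
lever tip z165, z140 in jig [ 66.48101488 145.85228371] mid [ 59.71897222 129.6015643 ]
```

>>> play_rows(commands=[{"gripper": 8.5, "linear": [0, -0.6, 3.5], "spin": 0}, {"gripper": 8.5, "linear": [0, -0.6, 7], "spin": 0}, {"gripper": 8.5, "linear": [0, -0.6, 10.5], "spin": 0}, {"gripper": 8.5, "linear": [0, -0.6, 13], "spin": 0}, {"gripper": 8.5, "linear": [0, -0.6, 15], "spin": 0}])

```text
clock: 11.73
eef_pos: [627.6, -292.7, 91.4]
tcp_rot: [2.533, -1.856, -0.008]
contact_force: [0.1, -0.2, 0.3]
grip_width: 85.0
```

>>> play_rows(commands=[{"gripper": 8.5, "linear": [0, 0, 1.5], "spin": 0}, {"gripper": 7, "linear": [0, 0, 2.6], "spin": 0}, {"gripper": 5, "linear": [0, 0, 2.6], "spin": 0}, {"gripper": 3, "linear": [0, 0, 2.6], "spin": 0}, {"gripper": 1.5, "linear": [0, 0, 2.6], "spin": 0}], grip_force=40)

```text
clock: 12.15
eef_pos: [630.4, -294.1, 70.4]
tcp_rot: [-2.531, 1.86, -0.003]
contact_force: [1.0, -0.2, 0.2]
grip_width: 38.0
```

>>> play_rows(commands=[{"gripper": 1.5, "linear": [0, 0, 0], "spin": 0}, {"gripper": 1.5, "linear": [0, 0, 0], "spin": 0}, {"gripper": 1.5, "linear": [0, 0, 0], "spin": 0}])

```text
clock: 12.4
eef_pos: [630.7, -293.7, 71.1]
tcp_rot: [-2.531, 1.859, -0.004]
contact_force: [-0.2, 0.8, 5.0]
grip_width: 23.2
```

>>> play_rows(commands=[{"gripper": 1.5, "linear": [-0.6, 0, 0], "spin": 0}, {"gripper": 1.5, "linear": [-1.6, 0, 0], "spin": 0}, {"gripper": 1.5, "linear": [-2.8, 0, 0], "spin": 0}, {"gripper": 1.5, "linear": [-4, 0, 0], "spin": 0}, {"gripper": 1.5, "linear": [-5.2, 0, 0], "spin": 0}])

```text
clock: 12.82
eef_pos: [615.0, -245.1, 71.0]
tcp_rot: [2.53, -1.861, 0.007]
contact_force: [-0.9, -4.7, 6.7]
grip_width: 23.6
```

>>> play_rows(commands=[{"gripper": 1.5, "linear": [-1.2, 0, 0], "spin": 0}, {"gripper": 1.5, "linear": [-2.4, 0, 0], "spin": 0}, {"gripper": 1.5, "linear": [-3.6, 0, 0], "spin": 0}, {"gripper": 1.5, "linear": [-4.8, 0, 0], "spin": 0}, {"gripper": 1.5, "linear": [-6, 0, 0], "spin": 0}])

```text
clock: 13.23
eef_pos: [596.5, -187.8, 71.0]
tcp_rot: [2.529, -1.861, 0.006]
contact_force: [-2.1, -5.1, 7.6]
grip_width: 23.2
```

>>> play_rows(commands=[{"gripper": 1.5, "linear": [-0.8, 0, 0], "spin": 0}, {"gripper": 1.5, "linear": [-1.6, 0, 0], "spin": 0}, {"gripper": 1.5, "linear": [-2.2, 0, 0], "spin": 0}, {"gripper": 1.5, "linear": [-2.7, 0, 0], "spin": 0}, {"gripper": 1.5, "linear": [-3.1, 0, 0], "spin": 0}])

```text
clock: 13.65
eef_pos: [586.9, -158.0, 71.0]
tcp_rot: [2.529, -1.86, 0.004]
contact_force: [-2.6, -4.6, 8.0]
grip_width: 23.7
```

>>> play_rows(commands=[{"gripper": 1.5, "linear": [-0.2, 0, 0], "spin": 0}, {"gripper": 1.5, "linear": [-0.4, 0, 0], "spin": 0}, {"gripper": 1.5, "linear": [-0.5, 0, 0], "spin": 0}, {"gripper": 1.5, "linear": [-0.5, 0, 0], "spin": 0}])

```text
clock: 13.98
eef_pos: [585.3, -153.2, 71.0]
tcp_rot: [2.53, -1.86, 0.003]
contact_force: [-4.1, -3.0, 8.9]
grip_width: 23.5
```

>>> play_rows(commands=[{"gripper": 1.5, "linear": [-0.2, 0, 0], "spin": 0}, {"gripper": 1.5, "linear": [-0.3, 0, 0], "spin": 0}, {"gripper": 1.5, "linear": [-0.3, 0, 0], "spin": 0}, {"gripper": 1.5, "linear": [-0.3, 0, 0], "spin": 0}])

```text
clock: 14.32
eef_pos: [584.7, -151.3, 71.0]
tcp_rot: [2.528, -1.86, 0.005]
contact_force: [-2.7, -6.3, 8.1]
grip_width: 23.6
```

>>> play_rows(commands=[{"gripper": 1.5, "linear": [-0.2, 0, 0], "spin": 0}, {"gripper": 1.5, "linear": [-0.3, 0, 0], "spin": 0}, {"gripper": 1.5, "linear": [-0.3, 0, 0], "spin": 0}, {"gripper": 1.5, "linear": [-0.3, 0, 0], "spin": 0}])

```text
clock: 14.65
eef_pos: [584.7, -151.3, 71.0]
tcp_rot: [2.524, -1.861, 0.012]
contact_force: [-1.5, -14.2, 5.9]
grip_width: 23.7
```

>>> play_rows(commands=[{"gripper": 1.5, "linear": [-0.2, 0, 0], "spin": 0}, {"gripper": 1.5, "linear": [-0.3, 0, 0], "spin": 0}, {"gripper": 1.5, "linear": [-0.3, 0, 0], "spin": 0}, {"gripper": 1.5, "linear": [-0.3, 0, 0], "spin": 0}])

```text
clock: 14.98
eef_pos: [584.7, -151.3, 71.0]
tcp_rot: [2.52, -1.861, 0.019]
contact_force: [0.9, -22.1, 3.5]
grip_width: 23.5
```

The gauge stalled against the end stop: the TCP stopped at (584.7,-151.3) and the force rose to 22 N. I'll relieve the push, release and lift.

>>> play_rows(commands=[{"gripper": 1.5, "linear": [0.4, 0, 0], "spin": 0}, {"gripper": 1.5, "linear": [0.6, 0, 0], "spin": 0}, {"gripper": 4, "linear": [0.6, 0, 0], "spin": 0}, {"gripper": 6, "linear": [0.6, 0, 0], "spin": 0}, {"gripper": 6, "linear": [0.6, 0, 0], "spin": 0}])

```text
clock: 15.4
eef_pos: [584.4, -149.2, 69.1]
tcp_rot: [2.531, -1.861, -0.0]
contact_force: [-0.0, -0.5, 0.1]
grip_width: 58.7
```

>>> play_rows(commands=[{"gripper": 6, "linear": [0, 0, -1], "spin": 0}, {"gripper": 6, "linear": [0, 0, -3.5], "spin": 0}, {"gripper": 6, "linear": [0, 0, -7], "spin": 0}, {"gripper": 6, "linear": [0, 0, -10.5], "spin": 0}, {"gripper": 6, "linear": [0, 0, -14], "spin": 0}])

```text
clock: 15.82
eef_pos: [584.2, -149.0, 211.1]
tcp_rot: [2.531, -1.861, -0.001]
contact_force: [-0.1, -0.2, -0.1]
grip_width: 59.6
```

>>> play_rows(commands=[{"gripper": 0, "linear": [0, 0, -2], "spin": 0}, {"gripper": 0, "linear": [0, 0, -3], "spin": 0}, {"gripper": 0, "linear": [0, 0, -3], "spin": 0}, {"gripper": 0, "linear": [0, 0, -3], "spin": 0}, {"gripper": 0, "linear": [0, 0, -3], "spin": 0}])

```text
clock: 16.23
eef_pos: [583.6, -149.1, 237.3]
tcp_rot: [2.53, -1.86, -0.005]
contact_force: [0.3, -0.7, 0.1]
grip_width: 0.9
```

```bash
cat > j.py <<'E'
from h import *
th=np.radians(17.9);o=np.array([534.7,-214.7]);J=np.array([[np.cos(th),-np.sin(th)],[np.sin(th),np.cos(th)]])
def W(x,y): return o+J@[x,y]
E
python3 - <<'E'
from j import *
import pickle
s=bot.state();R=cv2.Rodrigues(s['tcp_rot'])[0]
print(R.round(3).tolist(),s['eef_pos'].round(1),'shift',(W(98,135)-s['eef_pos'][:2])@R[:2,:2])
c=bot.calibration('wrist');pickle.dump(c,open('w3.pkl','wb')); snap('wrist','w3.png')
E
```

```text
[[0.298, -0.955, -0.003], [-0.955, -0.298, 0.001], [-0.002, 0.003, -1.0]] [ 583.6 -149.1  237.3] shift [-87.89755375 -30.47435479]
```

View pics/w3.png

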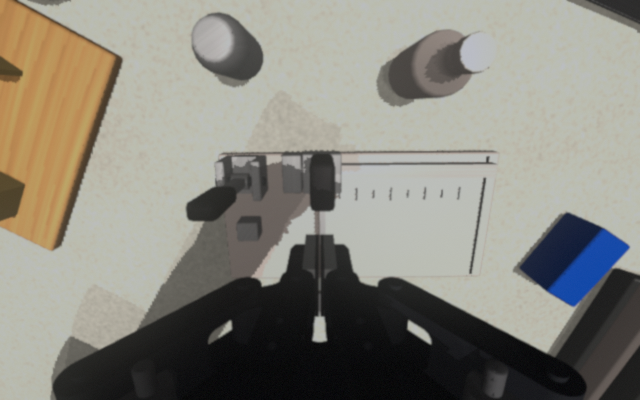

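The gauge now sits against the end stop, with its grip at (322,180). The lever's paddle tip is at about (205,207), between the jig and the camera.

```bash
python3 - <<'E'
from j import *
import pickle
c=pickle.load(open('w3.pkl','rb'))
K=lambda px,z:((cast('wrist',[px],z,c)[0,:2]-o)@J).round(1)
for z in(173,165,155,145): print(z,'tip',K((203,207),z),'near edge',K((203,222),z))
print('grip top',K((321,178),107),'hinge',K((240,181),62))
# predicted tip pixel by lever angle
for a in(1.1,1.3,1.5,1.7,1.8):
    x,z=60-118*np.cos(a),55+118*np.sin(a); w=W(x,135); xr,zr=60-58*np.cos(a),55+58*np.sin(a); w2=W(xr,135)
    print(a,proj('wrist',[[*w,z],[*w2,zr]],c).round().tolist())
E
```

```text
173 tip [ 68.1 131.6] near edge [ 56.4 133.1]
165 tip [ 65.4 134.9] near edge [ 53.3 136.4]
155 tip [ 62.  139.1] near edge [ 49.3 140.6]
145 tip [ 58.6 143.2] near edge [ 45.4 144.8]
grip top [73. 46.] hinge [ 59.8 133.5]
1.1 [[214.0, 273.0], [229.0, 218.0]]
1.3 [[207.0, 254.0], [227.0, 209.0]]
1.5 [[201.0, 228.0], [225.0, 198.0]]
1.7 [[198.0, 197.0], [224.0, 186.0]]
1.8 [[197.0, 181.0], [223.0, 180.0]]
```

>>> play_rows(commands=[{"gripper": 0, "linear": [-2, -1.5, 0], "spin": 0}, {"gripper": 0, "linear": [-5, -3, 0], "spin": 0}, {"gripper": 0, "linear": [-7.5, -3, 0], "spin": 0}, {"gripper": 0, "linear": [-8.8, -3, 0], "spin": 0}, {"gripper": 0, "linear": [-8.8, -3, 0], "spin": 0}])

```text
clock: 16.7
eef_pos: [585.3, -54.2, 237.8]
tcp_rot: [2.532, -1.856, -0.006]
contact_force: [0.3, -0.3, -0.9]
grip_width: -0.1
```

>>> play_rows(commands=[{"gripper": 0, "linear": [0, 0, 3], "spin": 0}, {"gripper": 0, "linear": [0, 0, 6], "spin": 0}, {"gripper": 0, "linear": [0, 0, 8.5], "spin": 0}, {"gripper": 0, "linear": [0, 0, 10], "spin": 0}, {"gripper": 0, "linear": [0, 0, 10], "spin": 0}])

```text
clock: 17.12
eef_pos: [583.5, -57.4, 134.6]
tcp_rot: [2.526, -1.86, -0.011]
contact_force: [-0.9, 0.2, -0.4]
grip_width: -0.0
```

```bash
python3 - <<'E'
from j import *
s=bot.state();print(((s['eef_pos'][:2]-o)@J).round(1),s['eef_pos'],s['contact_force'])
E
```

```text
[ 94.8 134.7] [583.48046174 -57.42979768 134.63810309] [-0.86771868  0.19117557 -0.36484349]
```

>>> play_rows(commands=[{"gripper": 0, "linear": [0, 1.2, 0], "spin": 0}, {"gripper": 0, "linear": [0, 2.6, 0], "spin": 0}, {"gripper": 0, "linear": [0, 4.0, 0], "spin": 0}, {"gripper": 0, "linear": [0, 5.3, 0.3], "spin": 0}, {"gripper": 0, "linear": [0, 6.5, 0.7], "spin": 0}])

```text
clock: 17.53
eef_pos: [526.3, -77.0, 133.8]
tcp_rot: [-2.529, 1.861, -0.005]
contact_force: [1.7, 0.3, -0.3]
grip_width: 0.1
```

>>> play_rows(commands=[{"gripper": 0, "linear": [0, 0.9, 0.6], "spin": 0}, {"gripper": 0, "linear": [0, 1.7, 1.2], "spin": 0}, {"gripper": 0, "linear": [0, 2.4, 2.0], "spin": 0}, {"gripper": 0, "linear": [0, 3.1, 2.8], "spin": 0}, {"gripper": 0, "linear": [0, 3.1, 2.8], "spin": 0}])

```text
clock: 17.95
eef_pos: [494.0, -86.2, 104.2]
tcp_rot: [2.528, -1.862, -0.001]
contact_force: [-0.8, -0.3, -0.5]
grip_width: -0.0
```

>>> play_rows(commands=[{"gripper": 0, "linear": [0, 0.5, 1], "spin": 0}, {"gripper": 0, "linear": [0, 0.9, 1.9], "spin": 0}, {"gripper": 0, "linear": [0, 1.2, 2.8], "spin": 0}, {"gripper": 0, "linear": [0, 1.4, 3.6], "spin": 0}, {"gripper": 0, "linear": [0, 1.4, 3.6], "spin": 0}])

```text
clock: 18.37
eef_pos: [481.7, -89.7, 67.7]
tcp_rot: [2.53, -1.862, -0.002]
contact_force: [-0.2, 0.4, 0.5]
grip_width: -0.3
```

```bash
python3 - <<'E'
from j import *
s=bot.state();print(((s['eef_pos'][:2]-o)@J).round(1),s['eef_pos'],s['contact_force'])
E
```

```text
[-12.  135.3] [481.67572424 -89.67909272  67.74624925] [-0.21836959  0.42441589  0.49675751]
```

Now I press down in small steps until the force rises.

>>> play_rows(commands=[{"gripper": 0, "linear": [0, 0, 0.3], "spin": 0}, {"gripper": 0, "linear": [0, 0, 0.5], "spin": 0}, {"gripper": 0, "linear": [0, 0, 0.5], "spin": 0}])

```text
clock: 18.62
eef_pos: [482.4, -89.3, 63.3]
tcp_rot: [-2.531, 1.861, -0.0]
contact_force: [0.4, 0.1, -0.2]
grip_width: 0.2
```

>>> play_rows(commands=[{"gripper": 0, "linear": [0, 0, 0.2], "spin": 0}, {"gripper": 0, "linear": [0, 0, 0.3], "spin": 0}, {"gripper": 0, "linear": [0, 0, 0.3], "spin": 0}])

```text
clock: 18.87
eef_pos: [482.6, -89.3, 62.7]
tcp_rot: [-2.53, 1.861, -0.002]
contact_force: [-5.8, 0.0, 19.8]
grip_width: 0.3
```

It is pressed onto the catch: 20 N at z 62.7, where 63 was expected. I'll retreat and check.

>>> play_rows(commands=[{"gripper": 0, "linear": [0, 0, -0.5], "spin": 0}, {"gripper": 0, "linear": [0, 0, -2], "spin": 0}, {"gripper": 0, "linear": [0, 0, -5], "spin": 0}, {"gripper": 0, "linear": [0, 0, -8.5], "spin": 0}, {"gripper": 0, "linear": [0, 0, -12], "spin": 0}])

```text
clock: 19.28
eef_pos: [481.5, -89.0, 181.3]
tcp_rot: [2.531, -1.861, -0.002]
contact_force: [1.2, -1.1, 0.0]
grip_width: 0.2
```

>>> play_rows(commands=[{"gripper": 0, "linear": [0, 2, -3], "spin": 0}, {"gripper": 0, "linear": [0, 5, -6], "spin": 0}, {"gripper": 0, "linear": [0, 8, -8], "spin": 0}, {"gripper": 0, "linear": [0, 11, -8], "spin": 0}, {"gripper": 0, "linear": [0, 11, -8], "spin": 0}])

```text
clock: 19.7
eef_pos: [373.2, -122.6, 262.0]
tcp_rot: [2.528, -1.863, 0.001]
contact_force: [-1.8, 0.5, -0.5]
grip_width: 0.1
```

```bash
python3 - <<'E'
from j import *
b=snap('side','s4.png'); w=snap('wrist','w4.png'); a=snap('top','t4.png')
cv2.imwrite('pics/all4.png',np.vstack([np.hstack([cv2.resize(b[140:265,215:415],(400,250)),cv2.resize(a[90:265,170:450],(400,250))]),np.pad(cv2.resize(w,(512,320)),((0,0),(0,288),(0,0)))])[:,:,::-1])
print(bot.state()['contact_force'],bot.state()['eef_pos'])
E
```

```text
[ 0.55626661  0.17490433 -1.06806011] [ 377.56597198 -122.14545368  260.47936451]
```

View pics/all4.png

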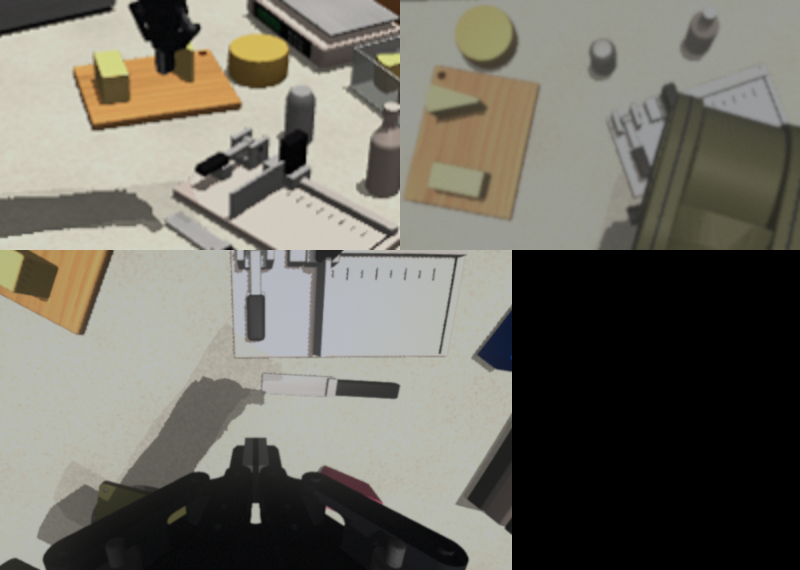

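The side, top and wrist views show the cheese flat on the board, the gauge against its stop, the lever lying level on its catch, and the bystanders in place.

```bash
python3 -c "
from h import *
print(bot.job_done())"
```

```text
the job is handed in; nothing more can be done
None
```

I did all three steps in order and handed the job in at about 20 s of the 64 s allowed; `job_done` returned no verdict.

- **Cheese:** I gripped the block, lifted it over the jig and lowered it onto the free side of the board until the force showed contact. Then I let go. The last side and top views show it flat and clear of the wedge.
- **Gauge:** I slid it by its grip until it stalled on the end stop, with the force rising to 22 N. After release, the wrist camera put the grip at jig y 46 mm, where 45 mm is fully home. I did not measure it again after shutting the clamp, but nothing touched it and the final views show it still against the stop.
- **Clamp lever:** I pushed it down with the closed fingers. It stopped hard at z 62.7 mm with about 20 N, where 63 mm was expected for shut. The last views show it lying level on its catch.

In the final views the wedge, wheel, shaker, bottle and knife looked to be where they started. I judged that by eye and did not measure their shift. The arm had moved clear and its force reading was near zero. No check failed. My jig position estimates differed by up to about 5 mm between views, within what each grip and push needed.

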